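# Load the glue gun and hold it ready over the carton seam

### The arm

A 7-joint arm with a two-finger parallel gripper is mounted at the origin on the work surface. World frame = base frame: x ahead of the robot, y to its left, z up, the work surface at z = 0. Lengths are in mm, angles in rad, forces in N, time in s.
With the tool pointing down it reaches from about 400 to 875 mm from the base axis. Payload 19.3 kg.
Tool frame: the origin (TCP) lies at the very end of the fingers, on their centre line; the grasp point (between the pads) lies 19 mm behind it (grip_point_offset is the z of the grasp point in the tool frame, in mm); z points along the fingers, x is the direction in which the jaws open and shut, and the axes are right-handed (so a half turn about z gives the same grasp; the last joint's range is limited). The gripper opens to 85 mm and grips with 20 to 120 N. Pads are 22 mm wide; open, the fingers measure 114 mm over their backs; the gripper's body (76 mm by 85 mm) begins 54 mm behind the grasp point. The pads swing forward as they close: fully open they stand 13 mm farther back than shut.
Start: joints at [1.041, 0.521, -0.036, 1.599, 0.021, 1.021, -0.113], TCP at [277.328, -560.093, 231.291] pointing down, gripper open.
Joint ranges: [-2.91, 2.91], [-0.3, 2.13], [-1.5, 1.42], [0.17, 2.43], [-1.26, 4.41], [0.16, 1.93], [-2.52, 2.52]. Speed limits (rad/s): [1.89, 1.89, 2.39, 2.39, 3.01, 3.01, 3.01].

### API

Orientations are given as a 3x3 rotation matrix whose columns are the frame's x, y, z axes.
In Python, from workcell import movep, movel, goto_joints, open_gripper, clamp, wait, inverse_kinematics, read_state, camera, PlanningError, finish_job, grip_point_offset gives the robot as it stands. Calls block until the motion is done:
- movep(position, orientation): joint-space move of the TCP to a pose.
- movel(position, frame=None, max_speed=150, guard=None): straight line of the TCP; frame=None keeps the orientation; max_speed is the mean speed in mm/s. With guard (N) it stops when the force on the tool has changed by that much, and returns True; else False.
- goto_joints(angles): joint-space move.
- open_gripper() and clamp(): open the fingers fully, or close them until they stop; the grip force is fixed at half the most.
- wait(seconds).
- inverse_kinematics(position, orientation): joint angles nearest the present ones, or None.
- read_state(): the state.
- camera(name): name is "scene" or "top" or "wrist"; returns a dict with "image" (400x640x3 uint8, blue, green, red), "range_z" (400x640 float32, mm along the optical axis (not along the pixel's ray), 0 where there is no reading), "fx", "fy", "cx", "cy" (pixels), "dist_coeffs" ([k1, k2, p1, p2, k3] as OpenCV has them; the pictures are not rectified), "cam_to_world" (4x4, takes a point from camera to world coordinates). Camera axes: x right, y up, looking along -z (the intrinsics and any distortion apply to the point x, -y, -z); pixel columns grow to the right and rows downward; lengths in mm; the calibration is good to about 2 mm. A picture is of the moment at which its call begins.
A pose or a line that the arm cannot do raises PlanningError and nothing moves.
- finish_job(): hands the job in, once; it reports no verdict.
The state is a dict: "time": time; "qpos": joint angles; "qvel": joint speeds; "joint_efforts": joint torques, N m; "eef_pos": TCP position; "tool_rot": TCP orientation; "ft_force": force on the tool from outside, world axes, zero at the start; "torque": the same for the moment, N m; "finger_gap": finger opening in mm.
Only numpy, scipy, OpenCV 4.12 (cv2) and the standard library are available. Lean on these libraries where they do the work, as an engineer would, in place of code of your own. Each camera call takes 0.05 s, during which the arm holds its last target. There are 200 camera calls.

### The job

The cordless glue gun stands nose down in its charging dock: take the full-length glue stick from the wooden rack and push it into the hole in the gun's rear until it stops. Then lift the loaded gun out of the dock by its handle and tip it to the working attitude, nose sloping down at about 45 degrees with the handle underneath the barrel. Finish while holding it still like that, with the nozzle tip a few centimetres above the middle of the seam on top of the carton and without touching the carton; leave the carton, the half sticks, the tape roll and the scissors where they are.

Things in the scene. Friction and masses are not known exactly. Their poses are not given: they have to be found in the camera images.
- gun: Grey cordless glue gun, 165 mm long, about 0.32 kg, loose, nose down in the dock. Origin: nozzle tip (20 mm above the table when docked). +z: along the barrel from nozzle to rear (up when docked); -x: along the handle. Brass nozzle and rubber nose to z = 50 mm, at most 25 mm across; barrel 40 mm across, z = 50 to 150; flared inlet collar 30 mm across, z = 150 to 165. Mass centre near gun_grip.
- gun_hole (a point): Centre of the mouth of the gun's rear hole, on the barrel axis (gun x = y = 0, z = 165 mm; 185 mm above the table when docked). Axes as the gun's: +z points out of the hole. A funnel narrows from about 24 to 13.5 mm across in the first 11 mm; the hole is 52 mm deep to a flat stop.
- gun_grip (a point): Grip point on the axis of the handle, midway along it (gun x = -68, y = 0, z = 122 mm; axes as the gun's). The handle is round, 34 mm thick, at right angles to the barrel, free from x = -20 to -112; trigger at x = -23 to -43, z = 89 to 105; battery block at its end, x = -112 to -134, 42 mm wide, z = 98 to 146. A grip of 50 to 60 N holds it well.
- dock: Black charging dock, fixed; origin under its holster's axis, z up, column to -x. Plate x = -150 to 45 mm, 100 wide, 12 thick. Holster tube 48 mm outside, 28 bore, rim 70 mm high: the gun's nose hangs 50 mm deep in it, barrel on the rim. Column x = -136 to -110, 118 mm high, carries the battery block between cheeks 59 mm wide over all, 130 high. The gun lifts straight up, free.
- stick: Full-length glue stick, off-white, round, 11.2 mm across, 100 mm long, 12 g, loose. Origin: centre of its lower end; z along the stick. It starts upright in one of the three holes of the rack, 30 mm deep in it, so that 70 mm stand out (its top 110 mm above the table).
- rack: Plywood block 52 x 145 x 40 mm (x, y, z), fixed to the table, origin at the centre of its underside; three holes 12.8 mm across and 30 mm deep in a row along its y axis, 46 mm apart (y = -46, 0, 46 mm).
- half_a: Half-used glue stick, 11.2 mm across, 60 mm long, standing in another hole of the rack (30 mm stand out). Origin: lower end. To be left.
- half_b: Half-used glue stick, 11.2 mm across, 55 mm long, standing in the remaining hole of the rack (25 mm stand out). Origin: lower end. To be left.
- carton: Closed brown carton, 100 x 130 x 70 mm (x, y, z), 0.45 kg, loose on a 3 mm cutting mat; origin at the centre of its underside. The two top flaps meet in a seam along its y axis.
- seam_mid (a point): Middle of the seam, at the centre of the carton's top face, 73 mm above the table. Axes as the carton's, z up.
- tape: Roll of brown tape lying flat, 96 mm across, 46 mm high, loose; origin at the centre of its underside. To be left.
- scissors: Scissors with white handles lying flat, about 160 mm long and 10 mm high, loose; origin at the pivot, blades to +x. To be left.

How it is judged:
By the outcome, as a careful person would: the job done as asked, in the order asked, and still so for the second after the job is handed in, while the arm keeps its last pose, push and grip.
It also fails if it takes over 58 s, if anything falls off the work surface, if the arm or the gripper's body presses on something with over 40 N, if the wrist force passes 120 N, or if a joint passes its speed limit or range.

## Working session

There is one attempt and no reset: what is moved stays moved. The work goes in short steps, each a Python script; the robot and the scene stay as the last script left them, time stands still between calls to the robot, and variables do not carry over. Pictures are saved under pics/ and viewed, about 8 in all and at most 12, crops included, and the job is handed in when it is done.

```bash
ls; mkdir -p pics; cat > h.py <<'E'
import numpy as np, cv2
from workcell import *
def shot(name, fn=None):
    c=camera(name)
    if fn: cv2.imwrite('pics/'+fn,c['image'])
    return c
def points(c):
    "world xyz per pixel from range (h,w,3), nan where none"
    h,w=c['range_z'].shape
    K=np.array([[c['fx'],0,c['cx']],[0,c['fy'],c['cy']],[0,0,1.]])
    v,u=np.mgrid[0:h,0:w].astype(float)
    n=cv2.undistortPoints(np.stack([u.ravel(),v.ravel()],1)[:,None],K,np.array(c['dist_coeffs'],float))[:,0].reshape(h,w,2)
    T=np.array(c['cam_to_world'])
    d=np.stack([n[...,0],-n[...,1],-np.ones((h,w))],-1)
    z=np.where(c['range_z']>0,c['range_z'],np.nan)[...,None]
    return (d*z)@T[:3,:3].T+T[:3,3]
def rays(c):
    h,w=c['range_z'].shape
    c2=dict(c); c2['range_z']=np.ones((h,w),np.float32)
    o=np.array(c['cam_to_world'])[:3,3]
    return o, points(c2)-o
def onplane(c,z):
    o,d=rays(c); return o+d*((z-o[2])/d[...,2:3])
def down(yaw):
    "tool z down, tool x at yaw"
    a,b=np.cos(yaw),np.sin(yaw)
    return np.array([[a,b,0],[b,-a,0],[0,0,-1.]])
E
python3 - <<'E'
from h import *
print(grip_point_offset, read_state()['time'])
for n in('scene','top'):
    c=shot(n,n+'.png'); np.save(n+'.npy',c,allow_pickle=True)
    print(n,np.round(c['cam_to_world'],2).tolist(),c['fx'],c['dist_coeffs'],(c['range_z']>0).mean())
E
```

```text
pics
-18.700000000000003 0.0
scene [[0.42, -0.68, 0.6, 1074.79], [0.91, 0.31, -0.29, -260.34], [0.01, 0.66, 0.75, 749.38], [0.0, 0.0, 0.0, 1.0]] 372.3556262788484 [0.00714287 0.         0.         0.         0.        ] 0.99590625
top [[0.01, 0.99, -0.14, 444.38], [-1.0, 0.01, -0.01, -53.13], [-0.0, 0.14, 0.99, 1226.37], [0.0, 0.0, 0.0, 1.0]] 407.86930263574754 [-0.07579702  0.          0.          0.          0.        ] 0.99609765625
```

View pics/top.png

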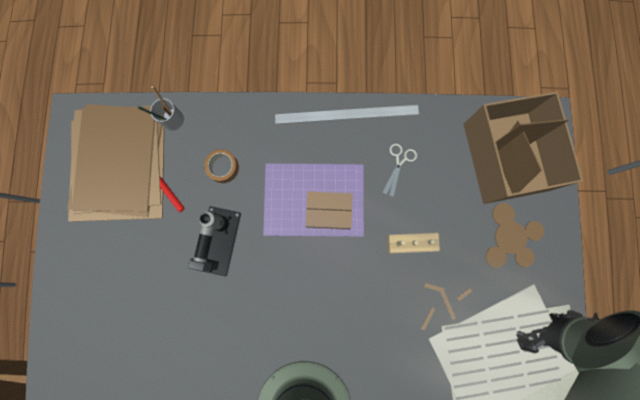

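View pics/scene.png

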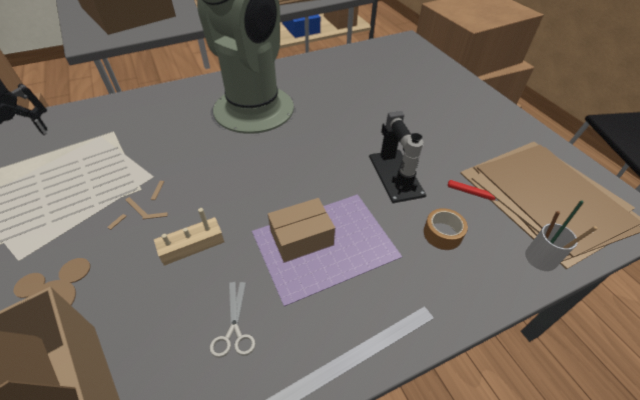

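The top view shows the gun inlet at (208,215) with its handle running down to (200,265), the carton at (329,210) and the rack at (414,243). In the scene view the full stick is the one at the +y end of the rack (203,215). Next I measure all of these.

```bash
python3 - <<'E'
from h import *
t=np.load('top.npy',allow_pickle=True).item(); s=np.load('scene.npy',allow_pickle=True).item()
P=points(t);Q=points(s)
big=lambda im,a,b,c,d,k:cv2.resize(im[a:b,c:d],None,fx=k,fy=k,interpolation=cv2.INTER_CUBIC)
def fit(name,m,z=None):
    p=m[:,:2].astype(np.float32); r=cv2.minAreaRect(p)
    print(name,len(p),np.round(r[0],1),np.round(r[1],1),round(r[2],1),'mean',np.round(m.mean(0),1))
def sel(P,x0,x1,y0,y1,z0,z1):
    return P[(P[...,0]>x0)&(P[...,0]<x1)&(P[...,1]>y0)&(P[...,1]<y1)&(P[...,2]>z0)&(P[...,2]<z1)]
for (u,v) in [(208,215),(200,265),(329,210),(414,243),(400,243),(416,243),(432,243),(220,165)]: print((u,v),np.round(P[v,u],1))
for nm,A in(('top',P),('scene',Q)):
    print(nm)
    cx=P[210,329]; fit('carton',sel(A,cx[0]-100,cx[0]+100,cx[1]-100,cx[1]+100,66,80))
    rx=P[236,414]; fit('rack',sel(A,rx[0]-80,rx[0]+60,rx[1]-100,rx[1]+100,35,44))
    fit('sticks',sel(A,rx[0]-80,rx[0]+60,rx[1]-100,rx[1]+100,48,120))
    fit('tall',sel(A,rx[0]-80,rx[0]+60,rx[1]-100,rx[1]+100,80,120))
    gx=P[215,208]; fit('collar',sel(A,gx[0]-45,gx[0]+45,gx[1]-45,gx[1]+45,176,195))
    fit('handle',sel(A,gx[0]-112,gx[0]-30,gx[1]-70,gx[1]+70,135,170))
    fit('batt',sel(A,gx[0]-160,gx[0]-112,gx[1]-70,gx[1]+90,150,180))
cv2.imwrite('pics/z.png',np.hstack([big(t['image'],190,290,175,255,5),big(t['image'],190,290,380,440,5)]))
E
```

```text
(208, 215) [540.7 246.  189.1]
(200, 265) [412.6 267.9 165.3]
(329, 210) [569.7 -66.1  74. ]
(414, 243) [ 479.1 -311.2   53.1]
(400, 243) [ 477.7 -264.    89.6]
(416, 243) [ 478.9 -315.1   61.2]
(432, 243) [ 479.  -359.5   67.5]
(220, 165) [ 7.138e+02  2.711e+02 -2.000e-01]
top
carton 1596 [571.4 -65.3] [130.2 100.3] 88.4 mean [570.9 -65.3  73.1]
rack 736 [ 480.2 -314.3] [ 51.2 145.3] 2.8 mean [ 480.3 -312.7   39.7]
sticks 63 [ 480.1 -313.2] [ 10.8 100. ] 3.3 mean [ 479.8 -306.2   76.2]
tall 19 [ 477.4 -267.6] [9.3 9. ] 46.6 mean [ 477.6 -267.2  105. ]
collar 73 [531.5 255.2] [27.8 27.7] 13.4 mean [532.3 256.5 183.1]
handle 425 [470.3 266.5] [35.3 88.2] 79.3 mean [469.8 264.1 155.8]
batt 179 [413.7 279. ] [28.4 42.9] 0.6 mean [414.4 276.6 163.8]
scene
carton 2005 [572.2 -65. ] [130.7 102.6] 88.2 mean [575.5 -66.8  72.8]
rack 1087 [ 479.5 -314.1] [ 55.8 146.8] 3.0 mean [ 483.2 -315.9   39.6]
sticks 190 [ 480.3 -314.8] [ 12.3 101.8] 3.1 mean [ 481.6 -301.3   73.7]
tall 59 [ 478.5 -269.6] [11.7 10.8] 34.5 mean [ 480.1 -269.6   98.7]
collar 74 [532.8 255.8] [28.  28.1] 29.1 mean [531.5 257.1 182.3]
handle 299 [470.2 265.6] [31.9 86.1] 79.4 mean [468.7 260.5 153.3]
batt 146 [413.4 278. ] [28.  41.6] 1.3 mean [416.7 274.9 161.9]
```

View pics/z.png

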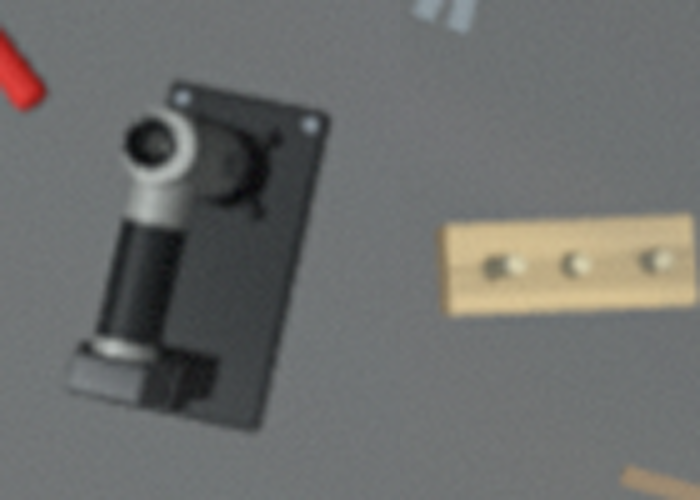

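The two views agree within about 1–2 mm:

| Item | x, y (mm) | Other |
|---|---|---|
| Full stick | (477.7, -268.3) | |
| Gun axis | (532, 255.5) | gun yaw about -10.7° |
| Carton | (571.7, -65.2) | |

Next I check reachability, then grasp the stick.

```bash
cat >> h.py <<'E'
STICK=np.array([477.9,-268.4]); GUN=np.array([532.,255.6]); GY=np.radians(-10.8); SEAM=np.array([571.7,-65.2,73.])
GOFF=18.7
def ik(p,R):
    q=inverse_kinematics(p,R); return None if q is None else np.round(q,2)
gx=np.array([np.cos(GY),np.sin(GY)])
def grasp_tool(s):  # tool down, jaws across the handle, s=+-1
    return down(GY+s*np.pi/2)
def final_pose(psi,s,up=38,gp=-70,gz=122,tilt=np.pi/4):
    "gun z up-back by tilt; returns TCP pos & R"
    f=np.array([np.cos(psi),np.sin(psi),0]); k=np.array([0,0,1.])
    gz_=-f*np.sin(tilt)+k*np.cos(tilt); gx_=f*np.cos(tilt)+k*np.sin(tilt); gy_=np.cross(gz_,gx_)
    grip=SEAM+[0,0,up]+gp*gx_+gz*gz_
    R=np.stack([s*gy_,np.cross(-gz_,s*gy_),-gz_],1)
    return grip+GOFF*-gz_,R
E
python3 - <<'E'
from h import *
np.set_printoptions(suppress=True)
print(np.round(read_state()['tool_rot'],2).tolist())
ry=np.radians(3)
for a in(0,np.pi): print('stick',ik([*STICK,72],down(ry+a)),ik([*STICK,300],down(ry+a)),'ins',[ik([*GUN,z],down(b+a)) for z in(330,195) for b in (ry,GY,1)])
for s in(1,-1):
    g=GUN-70*gx
    print('grip',s,ik([*g,142-GOFF],grasp_tool(s)),ik([*g,300],grasp_tool(s)))
    for d in range(-180,180,30):
        p,R=final_pose(np.radians(d),s); q=ik(p,R); 
        if q is not None: print('final',s,d,np.round(p),q,ik(p+[0,0,100],R))
E
```

```text
[[0.44, -0.9, -0.0], [-0.9, -0.44, 0.0], [-0.0, 0.0, -1.0]]
stick [ 0.62  0.64 -0.29  1.91  0.29  0.63  0.19] [ 0.7   0.35 -0.39  1.7   0.15  1.12  0.32] ins [array([ 0.09,  0.52, -0.97,  1.53,  0.44,  1.32, -0.87]), array([ 0.1 ,  0.53, -0.98,  1.53,  0.45,  1.32, -1.12]), array([ 0.12,  0.54, -1.03,  1.53,  0.47,  1.33,  0.05]), array([ 0.04,  0.65, -0.89,  1.7 ,  0.56,  1.07, -0.97]), array([ 0.03,  0.64, -0.86,  1.7 ,  0.54,  1.06, -1.2 ]), array([ 0.06,  0.66, -0.92,  1.7 ,  0.59,  1.08, -0.05])]
stick [ 0.16  0.66  0.34  1.94 -0.37  0.6  -2.34] [ 0.05  0.36  0.47  1.74 -0.18  1.09 -2.51] ins [array([ 0.23,  0.65, -1.27,  1.53,  0.63,  1.43,  2.12]), array([ 0.23,  0.65, -1.27,  1.53,  0.63,  1.43,  1.88]), array([-1.19,  0.56,  1.02,  1.6 , -0.5 ,  1.26, -2.23]), array([ 0.22,  0.84, -1.28,  1.69,  0.84,  1.27,  1.95]), array([ 0.22,  0.84, -1.28,  1.69,  0.84,  1.27,  1.71]), array([-0.82,  0.54,  0.39,  1.75, -0.25,  0.91, -2.46])]
grip 1 [ 0.03  0.71 -0.96  1.9   0.72  0.93  0.1 ] [ 0.2   0.55 -1.21  1.71  0.53  1.26  0.25]
final 1 -150 [678.  -4. 135.] [-0.24  1.19  0.14  0
[... 1168 characters left out ...]
2.  57. 135.] [ 0.07  1.05 -1.07  1.64  1.22  1.87  1.82] [ 0.07  0.89 -1.07  1.6   1.11  1.91  1.94]
final -1 -60 [510.  41. 135.] [-1.45  1.26  1.33  2.19 -0.89  0.52 -2.34] [ 0.22  0.74 -1.27  2.06  1.27  1.7   2.07]
final -1 30 [ 466. -126.  135.] [ 1.28  0.68 -0.9   2.37  4.35  0.19  1.46] [ 1.23  0.35 -0.78  2.31 -1.25  0.45  0.62]
final -1 60 [ 510. -171.  135.] [ 1.09  0.75 -0.63  1.92 -0.58  0.72  0.54] [ 1.09  0.58 -0.61  1.88 -0.61  0.9   0.45]
final -1 90 [ 572. -188.  135.] [ 0.88  0.93 -0.57  1.45 -0.26  1.22  0.57] [ 0.89  0.81 -0.59  1.41 -0.3   1.36  0.5 ]
final -1 120 [ 633. -171.  135.] [ 0.64  1.13 -0.6   0.98 -0.03  1.69  0.72] [ 0.63  1.03 -0.62  0.93 -0.07  1.81  0.66]
```

```bash
python3 - <<'E'
from h import *
R=down(np.radians(3))
movep([*STICK,190],R)
movel([*STICK,72],max_speed=120,guard=15)
clamp(); s=read_state(); print(s['time'],s['eef_pos'],s['finger_gap'],s['ft_force'])
movel([*STICK,150],max_speed=60)
movel([*STICK,330],max_speed=150)
c=shot('scene'); t=shot('top'); 
for n,A in(('scene',c),('top',t)):
    Q=points(A); m=(abs(Q[...,0]-STICK[0])<40)&(abs(Q[...,1]-STICK[1])<40)&(Q[...,2]>250)&(Q[...,2]<326)
    q=Q[m]; print(n,len(q)); 
    for z in range(255,326,10):
        k=q[abs(q[:,2]-z)<5]
        if len(k): print(z,len(k),np.round(np.median(k,0),1))
w=camera('wrist')
cv2.imwrite('pics/p1.png',np.hstack([cv2.resize(c['image'][60:260,110:310],(400,400)),w['image'][:, 120:520]]))
print(read_state()['finger_gap'],read_state()['time'])
E
```

```text
3.2583 [ 477.96794281 -268.45450973   72.14355934] 9.674115935080053 [-0.68106466 -0.24355     5.20486027]
scene 155
265 6 [ 480.6 -270.3  268.4]
275 24 [ 481.1 -269.   275.4]
285 27 [ 480.8 -269.2  284.5]
295 29 [ 480.4 -269.1  294.9]
305 28 [ 480.4 -269.1  304.7]
315 31 [ 480.6 -268.7  315.4]
325 10 [ 481.8 -269.9  322. ]
top 23
265 2 [ 475.1 -265.   268.7]
275 3 [ 479.4 -264.6  275.5]
285 6 [ 475.8 -265.1  287.2]
295 4 [ 475.5 -264.6  296.4]
305 5 [ 476.3 -264.2  305. ]
315 2 [ 479.2 -264.9  315.3]
325 1 [ 473.3 -262.6  324.9]
9.849818581736274 6.2083
```

View pics/p1.png

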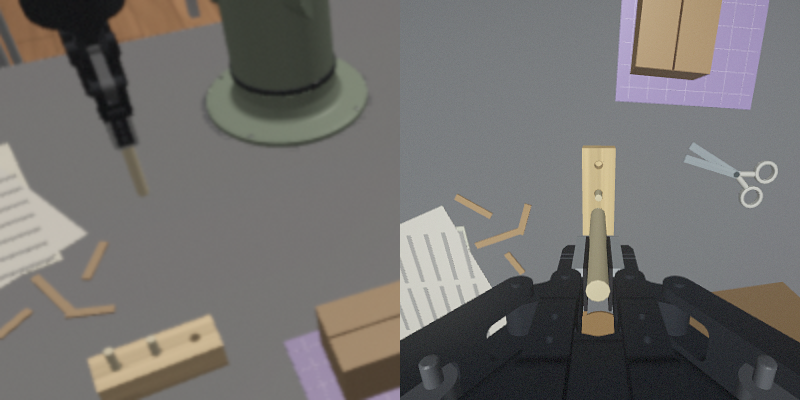

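The stick is held upright. The scene view shows its lower end about 62 mm below the TCP and the rack hole empty, with the half sticks unmoved. Next is the insertion.

```bash
python3 - <<'E'
from h import *
R=down(np.radians(3))
movep([*GUN,320],R)
print(movel([*GUN,262],max_speed=100,guard=10),read_state()['ft_force'])
c=shot('scene'); w=camera('wrist')
Q=points(c)
for nm,z0,z1 in(('stick',203,255),('collar',176,190)):
    m=(np.hypot(Q[...,0]-GUN[0],Q[...,1]-GUN[1])<25)&(Q[...,2]>z0)&(Q[...,2]<z1); print(nm,m.sum(),np.round(np.median(Q[m],0),1),np.round(Q[m].min(0)),np.round(Q[m].max(0)))
cv2.imwrite('pics/p2.png',np.hstack([cv2.resize(c['image'][70:220,340:490],(400,400),interpolation=cv2.INTER_CUBIC),w['image'][:, 120:520]]))
print(read_state()['time'])
E
```

```text
False [-0.13111737  0.4583395  -0.28649808]
stick 93 [535.5 252.6 230. ] [527. 249. 204.] [539. 260. 255.]
collar 76 [529.5 259.3 182.6] [519. 241. 176.] [545. 269. 187.]
8.95
```

View pics/p2.png

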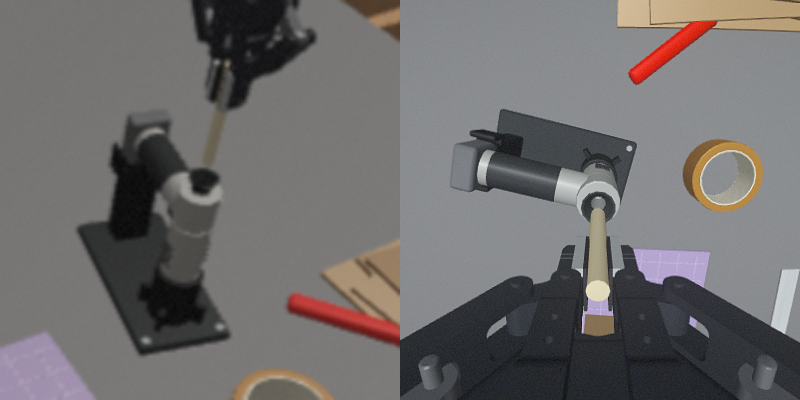

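The stick is aligned over the hole: its axis measures about (532.3, 255.7) and the collar centre (532, 255). Next I push it in.

```bash
python3 - <<'E'
from h import *
st=lambda h,e='':print(e,h,np.round(read_state()['eef_pos'],1),np.round(read_state()['ft_force'],1),round(read_state()['finger_gap'],2),read_state()['time'])
h=movel([*GUN,198],max_speed=50,guard=15); st(h)
if not h:
    h=movel([*GUN,189],max_speed=25,guard=18); st(h)
wait(.2); st(h,'settled')
E
```

```text
False [532.1 255.7 198.3] [-0.   1.  -0.1] 9.68 10.3833
 True [532.6 256.2 195. ] [-2.6 -1.8 14.2] 9.29 10.6583
settled True [532.6 256.1 195. ] [-1.8 -1.7 13.1] 9.42 10.8583
```

```bash
python3 - <<'E'
from h import *
open_gripper(); movel([*GUN,300],max_speed=150)
g=GUN-70*gx
movep([*g,260],grasp_tool(1))
c=shot('scene'); w=camera('wrist'); Q=points(c)
for nm,z0,z1 in(('stick',192,260),('sticktop',226,260),('collar',176,190)):
    m=(np.hypot(Q[...,0]-GUN[0],Q[...,1]-GUN[1])<22)&(Q[...,2]>z0)&(Q[...,2]<z1)
    if m.any(): print(nm,m.sum(),np.round(np.median(Q[m],0),1),np.round(Q[m].min(0)),np.round(Q[m].max(0),1))
m=(np.abs(Q[...,2]-155)<18)&(np.hypot(Q[...,0]-g[0],Q[...,1]-g[1])<35)
print(cv2.minAreaRect(Q[m][:,:2].astype(np.float32)),g)
cv2.imwrite('pics/p3.png',np.hstack([cv2.resize(c['image'][70:220,340:490],(400,400),interpolation=cv2.INTER_CUBIC),w['image'][:, 120:520]]))
print(read_state()['time'],np.round(read_state()['ft_force'],1))
E
```

```text
stick 74 [535.5 253.  215.9] [529. 249. 194.] [539.  260.1 235. ]
sticktop 22 [534.5 254.1 231.5] [529. 250. 227.] [537.8 260.1 235. ]
collar 72 [535.3 253.7 183.7] [520. 241. 176.] [547.5 269.2 189.9]
((463.248046875, 266.33203125), (31.479379653930664, 67.20442962646484), 82.11409759521484) [463.23989245 268.71669202]
13.575 [-0.2 -0.2 -0.3]
```

View pics/p3.png

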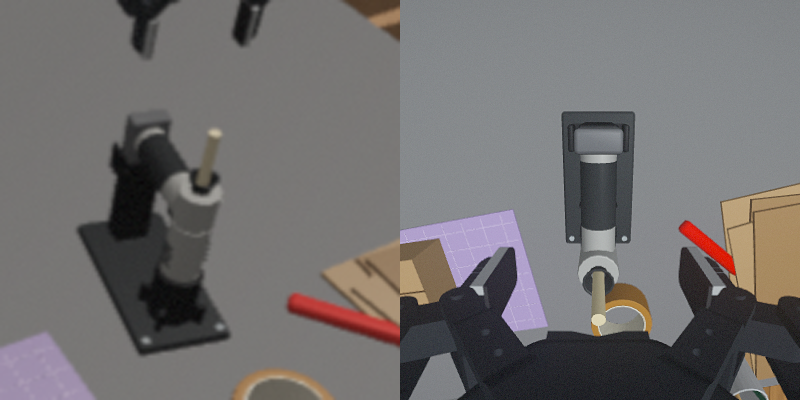

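The stick is fully seated, with its top at about 233 mm (expected 233). The wrist view shows the handle axis centred between the fingers at column 598. Next I grasp the handle and lift.

```bash
python3 - <<'E'
from h import *
st=lambda e:print(e,np.round(read_state()['eef_pos'],1),np.round(read_state()['ft_force'],1),round(read_state()['finger_gap'],2),read_state()['time'])
g=GUN-70*gx
h=movel([*g,142-GOFF],max_speed=120,guard=12); st(h)
if not h:
    clamp(); st('clamped')
    movel([*g,142-GOFF+15],max_speed=30); st('up15')
    movel([*g,142-GOFF+120],max_speed=100); wait(.2); st('up')
    p,R=final_pose(np.radians(-90),1)
    q=inverse_kinematics(p+[0,60,110],R); print(q, inverse_kinematics(p,R))
    c=shot('scene'); Q=points(c)
    m=(np.hypot(Q[...,0]-GUN[0],Q[...,1]-GUN[1])<22)&(Q[...,2]>314)&(Q[...,2]<380)
    print(m.sum(),np.round(np.median(Q[m],0),1),Q[m].max(0))
    cv2.imwrite('pics/p4.png',cv2.resize(c['image'][20:220,320:520],(500,500),interpolation=cv2.INTER_CUBIC))
E
```

```text
False [463.5 268.9 123.9] [-0.2 -1.4  0.9] 85.13 14.8667
clamped [463.4 268.9 123.7] [-1.1  0.6  7.2] 32.06 15.4
up15 [463.3 268.6 138.3] [-0.7 -1.1 -3.1] 32.64 16.05
up [463.1 268.7 242.9] [ 0.4  1.  -3.9] 32.23 17.45
[-0.35516761  0.71434904 -0.45271634  1.52644892  0.80291448  1.64212021
 -1.03216979] [-0.32274755  0.80790967 -0.36493826  1.66587839  0.8675209   1.41544719
 -1.11864213]
100 [535.  250.8 336.2] [538.88679518 258.78655786 353.31600823]
```

View pics/p4.png

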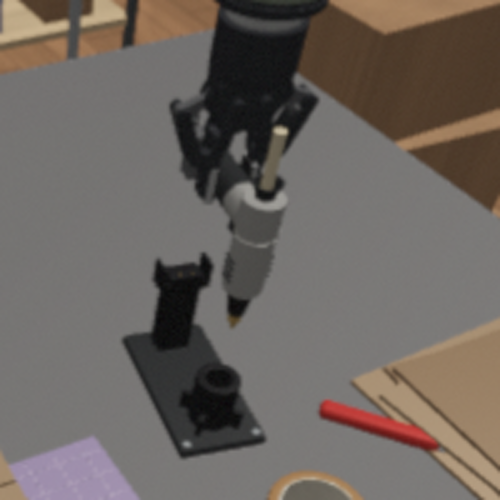

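The gun is out of the dock, upright, with the stick still in it. Next I tip it and move over the carton.

```bash
python3 - <<'E'
from h import *
st=lambda e:print(e,np.round(read_state()['eef_pos'],1),np.round(read_state()['ft_force'],1),round(read_state()['finger_gap'],2),read_state()['time'])
p0=read_state()['eef_pos']; movel([p0[0],p0[1],290],max_speed=150)
p,R=final_pose(np.radians(-90),1)
movep(p+[0,0,100],R); wait(.3); st('hi')
c=shot('scene'); t=shot('top'); np.save('s2.npy',c,allow_pickle=True); np.save('t2.npy',t,allow_pickle=True)
cv2.imwrite('pics/p5.png',np.hstack([cv2.resize(c['image'][60:310,200:450],(400,400)),cv2.resize(t['image'][110:270,240:400],(400,400),interpolation=cv2.INTER_CUBIC)]))
E
```

```text
hi [571.7  57.3 234.7] [-0.1  0.4 -4. ] 32.49 19.5083
```

View pics/p5.png

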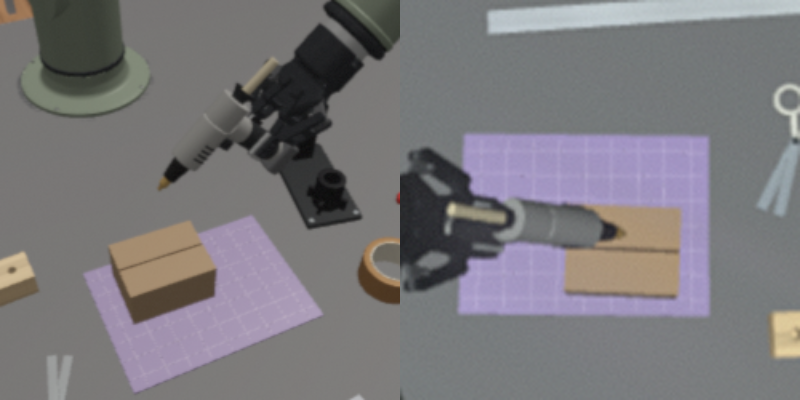

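The scene view puts the tip at about (300,177) and the top view at (330,203). I triangulate the tip, measure the barrel axis, then descend.

```bash
python3 - <<'E'
from h import *
c=np.load('s2.npy',allow_pickle=True).item(); t=np.load('t2.npy',allow_pickle=True).item()
o1,d1=rays(c); o2,d2=rays(t)
def tri(a,b):
    d=d1[a[1],a[0]]; e=d2[b[1],b[0]]
    s=np.linalg.lstsq(np.stack([d,-e],1),o2-o1,rcond=None)[0]
    A=o1+d*s[0]; B=o2+e*s[1]; return np.round((A+B)/2,1),round(np.linalg.norm(A-B),1)
print('tip',tri((300,177),(330,203)),'expected',SEAM+[0,0,138])
# barrel: range points around predicted axis, top view
p,R=final_pose(np.radians(-90),1); tip=SEAM+[0,0,138]; ax=-R[:,2]
for n,A in(('scene',c),('top',t)):
    P=points(A); r=P-tip; s=r@ax; rad=np.linalg.norm(r-s[...,None]*ax,axis=-1)
    for s0,s1,lim in((0,20,15),(20,45,18),(60,110,26),(170,210,12)):
        m=(s>s0)&(s<s1)&(rad<lim)
        q=P[m]; print(n,(s0,s1),m.sum(),np.round(np.median(q,0)-(tip+ax*np.median(s[m])),1) if m.any() else '')
    m=(s>60)&(s<140)&(rad<26); q=P[m]
    # slope: per-s-bin medians
    ss=[np.median(q[(abs(s[m]-k)<5)],0) for k in (65,80,95,135)]
    print(np.round(ss,1).tolist())
E
```

```text
tip (array([572.6, -65.3, 214.6]), np.float64(3.3)) expected [571.7 -65.2 211. ]
scene (0, 20) 41 [ 3.2 -2.6  2.3]
scene (20, 45) 121 [ 7.1 -3.8  4.5]
scene (60, 110) 527 [13.  -8.4  7.1]
scene (170, 210) 129 [ 3.7 -1.9  1.1]
[[585.1, -28.8, 266.4], [584.7, -18.4, 277.1], [584.9, -7.7, 287.2], [583.7, 21.6, 315.3]]
top (0, 20) 14 [-1.1 -3.1  2.8]
top (20, 45) 44 [-2.3 -6.5  5.9]
top (60, 110) 277 [ -3.8 -10.7  10.7]
top (170, 210) 76 [-0.8 -3.   1.5]
[[569.0, -30.7, 268.4], [568.2, -19.3, 279.0], [568.4, -10.2, 290.3], [569.1, 17.9, 318.8]]
```

```bash
python3 - <<'E'
from h import *
p,R=final_pose(np.radians(-90),1)
print(movel(p-[0,0,4],max_speed=60,guard=15)); wait(.5)
s=read_state(); print(s['time'],s['eef_pos'],p,np.round(s['ft_force'],1),s['finger_gap'])
c=shot('scene'); t=shot('top')
tip=SEAM+[0,0,34]; ax=-R[:,2]
for n,A in(('scene',c),('top',t)):
    P=points(A); r=P-tip; u=r@ax; rad=np.linalg.norm(r-u[...,None]*ax,axis=-1)
    for s0,s1,lim in((0,20,15),(60,110,26),(170,210,12)):
        m=(u>s0)&(u<s1)&(rad<lim); q=P[m]; print(n,(s0,s1),m.sum(),np.round(np.median(q,0)-(tip+ax*np.median(u[m])),1))
P=points(c); m=(abs(P[...,0]-571)<70)&(abs(P[...,1]+65)<90)&(P[...,2]>66)&(P[...,2]<80); print(cv2.minAreaRect(P[m][:,:2].astype(np.float32)))
cv2.imwrite('pics/p6.png',np.hstack([cv2.resize(c['image'][100:300,200:400],(400,400)),cv2.resize(t['image'][110:270,240:400],(400,400),interpolation=cv2.INTER_CUBIC)]))
E
```

```text
False
21.9917 [571.71790657  57.35285566 130.56441314] [571.7         57.34160518 134.54665581] [ 0.4  0.1 -3.9] 32.318367244764424
scene (0, 20) 32 [ 3.4 -2.1  1.4]
scene (60, 110) 412 [12.2 -8.2  8. ]
scene (170, 210) 103 [ 3.6 -1.5  1.3]
top (0, 20) 11 [-0.4 -5.1  2.9]
top (60, 110) 221 [ -3.5 -10.5  10.5]
top (170, 210) 60 [-0.8 -2.2  1.2]
((571.4344482421875, -65.0496826171875), (130.3551025390625, 104.20484924316406), 88.27001190185547)
```

View pics/p6.png

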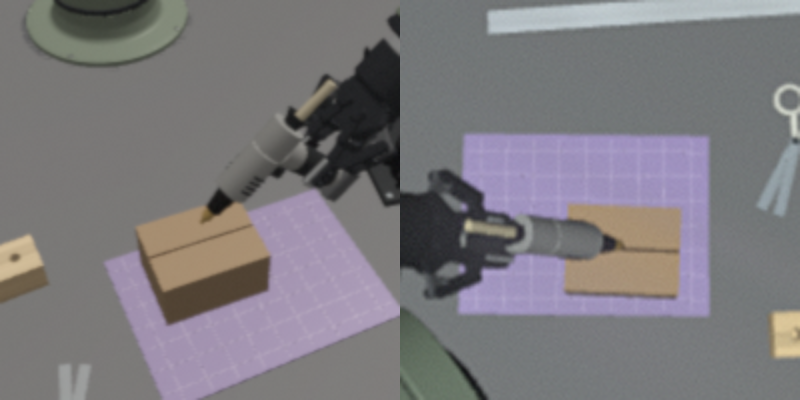

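The tip hangs about 35 mm above the seam's middle. The carton hasn't moved, the stick is still seated and the gun is held still, so I hand the job in.

```bash
python3 -c "
from workcell import *
print(finish_job())"
```

```text
the job is handed in; nothing more can be done
None
```

The job is done and handed in, with the robot clock at about 22 s of the 58 s allowed.

**What I did:**
- I took the full stick from the rack's +y hole and pushed it into the gun until the force guard tripped at about 14 N. That was at the depth expected for the bottom of the hole.
- I lifted the gun out of the dock by its handle and tipped it to 45°, nose down and handle underneath. It finished held still with the nozzle over the seam.

**Last checks:**
- **Stick:** after the push its top measured 233–235 mm, against 233 mm expected when fully seated. The last views show it still in place.
- **Nozzle tip:** it is about 34–37 mm above the middle of the seam, with a measuring error of about 3 mm.
- **Slope:** the barrel measured close to 45°.
- **Carton:** it is within 1 mm of where it started, and the force reading is only the gun's weight (-3.9 N).
- **Other objects:** the half sticks and scissors appeared in place where the pictures showed them. I made no separate measurement of them or of the tape roll.

One check disagreed slightly: triangulating the tip before the final descent put it 3.6 mm higher than predicted, and the two rays missed each other by 3.3 mm. I lowered the final pose by 4 mm to allow for that. No check failed.

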